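# Push a stuck sleeve out of its bore from below

## Task

The orange sleeve is stuck in its bore in the two-bore holder. Using the C-shaped push-out tool, gently poke it up from below through the small access hole in the plate beneath it (which is hidden and may lie a little to one side, so feel for it) until it stands about a centimetre proud, stand the tool back upright on the worktop well clear of the holder, then pull the sleeve out and stand it upright in the shallow yellow tray. Leave the white sleeve seated, do not force the tool against the holder, and do not disturb the other things.

Things in the scene. Friction and masses are not known exactly. Their poses are not given: they have to be found in the camera images.
- holder: Fixed blue and aluminium bridge, 56 mm (x) by 120 mm (y), top at z = 69 mm; origin on the worktop under its middle, z up. Two bores, 25 mm wide, at x = 0, y = +22 and -22 mm. Side walls |y| = 52 to 60 mm with low feet (5 mm high, |x| to 38, |y| 53 to 67 mm), so it is open below, 40 mm high, at both ends of its x axis. A retainer plate (z 40 to 46 mm, point retainer_plate) floors the bores.
- retainer_plate (a point): Middle of the plate's slot at its underside: holder x = y = 0, z = 40 mm (does not follow the plate). The plate has an access hole per bore, 12 mm (x) by 9.6 mm (y), at x = 0, but is clamped with play: both holes may lie up to 6 mm off the bore axis either way along the holder's y, unseen. A pin missing the hole jams on the rigid plate at z = 40 mm; in the hole it meets the sleeve at 46 mm
- orange_sleeve: Stuck orange cylinder, 24 mm wide, 22 mm high, 30 g, flat solid underside, small black disc on top; origin at the centre of its underside. Starts fully down in either bore: underside at z = 46 mm, top 1 mm below the holder's top. Sprung clips in the bore pinch it: sliding it takes about 3 to 10 N, and it stays at the height where it is left while less than 15 mm proud
- white_sleeve: An equal white sleeve, seated in the other bore; must stay there. Origin at the centre of its underside.
- pusher: Loose C-shaped steel tool, 0.2 kg, standing on its foot. Origin on the underside below the pin; z up, x to the jaw's open side. Foot 8 mm thick, 32 wide, x -62 to +22 mm. Brass pin 7 mm wide, flat end, tip at z = 30 mm. Web x -56 to -44 mm. Upper arm 20 wide, x -56 to +12, z 80 to 90 mm. Green grip block above the pin, 24 (x) by 16 mm (y), z 90 to 134 mm. The holder's plate fits in the jaw
- pusher_tip (a point): Tip of the brass pin, 30 mm above the tool's underside.
- pusher_grip (a point): Point in the middle of the green grip block on the pin's axis, 114 mm above the tool's underside; the place to grip. Pads on the faces across its 24 mm (x) keep the tool from tilting in the grip; it is a little heavy on the web's side.
- tray: Fixed shallow yellow tray, 100 x 100 mm, 18 mm high, walls 4 mm, floor about 4 mm thick; origin on the worktop under its centre.
- dropper: Bystander: clear dropper bottle with red tip, 30 mm in diameter, 90 mm high; origin at the centre of its underside.
- bench_timer: Bystander: white bench timer, 62 x 64 x 20 mm; origin at the centre of its underside.
- jar: Bystander: specimen jar with red lid, 66 mm in diameter, 59 mm high; origin at the centre of its underside.
Things that resemble listed ones, but are neither listed nor needed, are in the scene too. Several things have the shape of the pusher; the one meant has the colours described above.

How it is judged:
By the outcome, as a careful person would: the job done as asked, in the order asked, and still so for the second after the job is handed in, with the robot touching nothing.
It also fails if it takes over 72 s, if anything falls off the work surface, if the arm or the gripper's body presses on something with over 40 N, if the wrist force passes 120 N, or if a joint passes its speed limit or range.

## Robot

A 6-joint arm with a two-finger parallel gripper is mounted at the origin on a cart in front of the work surface, level with it; the furniture and walls round the work are solid. World frame = base frame: x ahead of the robot, y to its left, z up, the work surface at z = 0. Lengths are in m, angles in rad, forces in N, time in s.
With the tool pointing down it reaches from about 0.425 to 0.925 m from the base axis. Payload 12.5 kg.
Tool frame: the origin (TCP) lies midway between the tips of the shut fingers; the grasp point (between the pads) lies 19 mm behind it; z points along the fingers, y is the line along which they close (so a half turn about z gives the same grasp; the last joint's range is limited). The gripper opens to 85 mm and grips with 20 to 120 N. Pads are 22 mm wide; open, the fingers measure 114 mm over their backs; the gripper's body (76 mm by 85 mm) begins 54 mm behind the grasp point. The pads swing forward as they close: fully open they stand 13 mm farther back than shut.
Start: joints at [1.044, 0.491, 1.559, -0, 1.092, -0.106], TCP at [0.255, 0.571, 0.231] pointing down, gripper open.
Joint ranges: [-3.1, 3.1], [-0.84, 2.19], [0.05, 2.79], [-1.13, 4.28], [0.06, 2.93], [-2.69, 2.69]. Speed limits (rad/s): [2.22, 2.22, 2.79, 3.14, 3.14, 3.14].

## Interface

Orientations are given as a unit quaternion [w, x, y, z].
In Python, from station import get_obs, camera, sign_off, spot_in, regions_of, landmark_of gives the robot as it stands. The module is installed in compiled form; this text tells all that it offers.
- The arm moves only by the tool servo_tool, never from a script. Its argument "rows" is a list of rows, each an object of numbers: "hand": the opening, from 0 (shut) to 1 (fully open); "dx", "dy", "dz": the shift along the tool's x, y, z in mm; "wx", "wy", "wz": the turn, a rotation vector about the tool's x, y, z in rad. A call has 1 to 12 rows; each row is the pose to reach, as a shift and turn from the pose commanded when the call began, along the tool's axes at that moment; what a row does not reach only later rows make up. A row lasts 1/12 s, in which the tool goes at most 41.7 mm and 7.16 degrees, less where a joint would pass 70% of its speed; a pose out of reach is approached as far as the arm can. A call with a gripper value outside its range is refused whole. The fingers move at their own pace and stop on an object; "grip_force" is the grip in N (left out, the last holds). Time passes only in rows, so rows that repeat a pose let the fingers close. It gives the time, the measured TCP pose, the force, the opening and the grip force at its end, in the units of the state.
- get_obs(): the state, without advancing time (a new reading comes with each control period).
- camera(name): name is "scene" or "top" or "wrist"; returns a dict with "pixels" (384x512x3 uint8, red, green, blue), "fovy" (degrees; the focal length in pixels is half the picture's height over the tangent of half this angle, whatever the lens; pixels are square), "cx", "cy" (the principal point, pixels), "R" (3x3) and "t" (3): a world point X has camera coordinates R X + t. Camera axes: x right, y down, z forward; pixel columns grow to the right and rows downward; lengths in m; the calibration is good to about 2 mm. A picture is of the moment at which its call begins. There is no depth.
- sign_off(): hands the job in; it is judged then, once.
Trained networks look in a picture, given as the dict that the camera call returned (one of the last four; its "shot" number tells which), for a name from the list of things; names that differ only in an ending like _2 or _b are one class to them, and where a whole thing is asked for, a point or a joint stands for the part that bears it (a point fixed in the world has none). Each returns a list of dicts, best first, with "conf" (0 to 1); they miss things now and then, are a little off and sometimes report something else, mostly with a low value. They report only what shows in the picture. A call takes as long as a camera call. They do not tell look-alikes from the thing itself.
- spot_in(label, picture): "xyz" ([x, y, z] in m, in world coordinates, good to about 4 mm: the middle of the surface that is visible of it).
- regions_of(label, picture): "pixels" (384x512 bool, what is visible of it).
- landmark_of(label, picture): "xyz" ([x, y, z] in m, in world coordinates, good to about 4 mm: a listed point, or the origin of a listed thing).
The state is a dict: "time_s": time; "qpos": joint angles; "joint_vel": joint speeds; "effort": joint torques, N m; "eef_pos": TCP position; "tcp_rot": TCP orientation; "contact_force": force on the tool from outside, world axes, zero at the start; "moment": the same for the moment, N m; "finger_gap": finger opening in m; "gripper_force": force on a finger pad.
Only numpy, scipy, OpenCV 4.12 (cv2) and the standard library are available. Lean on these libraries where they do the work, as an engineer would, in place of code of your own. Each camera call takes 0.05 s, during which the arm holds its last target. There are 200 camera calls.

## Working session

There is one attempt and no reset: what is moved stays moved. The work goes in short steps, Python scripts to look and compute and a tool call to move; the robot and the scene stay as the last step left them, time stands still between calls to the robot, and variables do not carry over. Pictures are saved under pics/ and viewed, at most 10 in all, crops included, and the job is handed in when it is done.

Besides the shell and the picture viewer there is one more tool, called after "Request:" as name(argument=value, ...), one argument or row to a line, values as JSON. servo_tool: Moves the arm, as the interface text tells. Its arguments: {"type":"object","properties":{"rows":{"type":"array"},"grip_force":{"type":"number"}},"required":["rows"]}

```bash
mkdir -p pics
cat > h.py <<'E'
import numpy as np, cv2
from station import *
def save(p,n): cv2.imwrite('pics/'+n,p["pixels"][:,:,::-1])
def f(p): return 192/np.tan(np.radians(p["fovy"])/2)
def proj(p,X):
    c=np.array(p["R"])@np.array(X)+np.array(p["t"]); return c[:2]/c[2]*f(p)+[p["cx"],p["cy"]]
def ray(p,u,v,z):
    R=np.array(p["R"]);t=np.array(p["t"]);o=-R.T@t;d=R.T@np.array([(u-p["cx"])/f(p),(v-p["cy"])/f(p),1]);return o+d*(z-o[2])/d[2]
E
python3 - <<'E'
from h import *
o=get_obs();print(o['time_s'],o['eef_pos'],o['tcp_rot'],o['finger_gap'])
ps={n:camera(n) for n in("scene","top")}
for n,p in ps.items():
    save(p,n+'0.png')
    for l in["holder","retainer_plate","orange_sleeve","white_sleeve","pusher","pusher_tip","pusher_grip","tray","dropper","bench_timer","jar"]:
        print(n,l,[(np.round(d["xyz"],3).tolist(),round(d["conf"],2),proj(p,d["xyz"]).astype(int).tolist()) for d in landmark_of(l,p)[:4]])
a,b=ps["scene"]["pixels"],ps["top"]["pixels"]
E
```

```text
0.0 [0.25515544 0.57027366 0.23070403] [-1.75551087e-04  2.08812411e-01  9.77955537e-01 -5.60905746e-04] 0.085603425626025
scene holder [([0.491, -0.038, 0.0], 0.94, [254, 210])]
scene retainer_plate [([0.489, -0.041, 0.036], 0.81, [254, 202])]
scene orange_sleeve [([0.494, -0.034, 0.001], 0.46, [254, 209]), ([0.467, -0.328, -0.0], 0.17, [314, 255])]
scene white_sleeve []
scene pusher [([0.468, -0.328, -0.002], 0.76, [314, 256]), ([0.532, -0.486, -0.004], 0.63, [374, 276])]
scene pusher_tip [([0.529, -0.481, 0.029], 0.8, [374, 266])]
scene pusher_grip [([0.53, -0.48, 0.113], 0.66, [380, 239]), ([0.472, -0.328, 0.115], 0.61, [319, 221]), ([0.453, 0.188, 0.005], 0.55, [207, 188])]
scene tray [([0.45, 0.188, 0.003], 0.59, [206, 189])]
scene dropper [([0.551, -0.173, 0.002], 0.56, [295, 221])]
scene bench_timer [([0.43, 0.352, -0.005], 0.55, [180, 177]), ([0.447, 0.189, 0.004], 0.46, [206, 189])]
scene jar [([0.548, 0.332, -0.005], 0.79, [207, 171]), ([0.551, -0.175, 0.004], 0.25, [295, 221])]
top holder [([0.492, -0.04, -0.0], 0.9, [246, 197])]
top retainer_plate [([0.496, -0.036, 0.042], 0.96, [245, 195])]
top orange_sleeve [([0.466, -0.028, 0.048], 0.4, [243, 204])]
top white_sleeve [([0.51, -0.047, 0.048], 0.42, [248, 191])]
top pusher [([0.532, -0.483, 0.004], 0.82, [365, 187]), ([0.47, -0.325, -0.005], 0.65, [323, 203])]
top pusher_tip [([0.53, -0.482, 0.031], 0.86, [367, 186]), ([0.45, 0.189, 0.002], 0.72, [184, 208]), ([0.474, -0.327, 0.032], 0.55, [325, 202])]
top pusher_grip [([0.527, -0.479, 0.116], 0.7, [373, 185]), ([0.471, -0.328, 0.117], 0.55, [330, 201])]
top tray [([0.449, 0.188, -0.001], 0.77, [185, 209])]
top dropper [([0.55, -0.178, 0.001], 0.47, [283, 182])]
top bench_timer [([0.427, 0.346, -0.002], 0.75, [142, 214])]
top jar []
```

View pics/scene0.png

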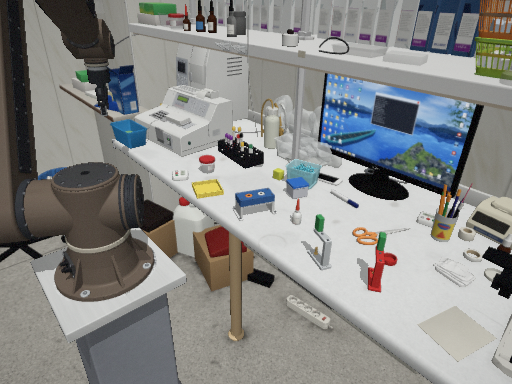

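View pics/top0.png

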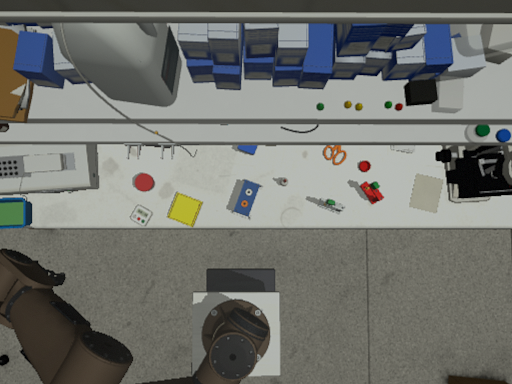

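The scene picture shows the steel/green tool at about (320,240) and a red look-alike at (378,265), with the holder at (254,203). In the top picture the holder is at (245,197) with white above and orange below, and the tray is at (185,209). I'll move over the holder and look with the wrist camera.

Request:
servo_tool(
  rows=[
    {"hand": 1,"dx": -464,"dy": -461,"dz": -30},
    {"hand": 1,"dx": -464,"dy": -461,"dz": -30},
    {"hand": 1,"dx": -464,"dy": -461,"dz": -30},
    {"hand": 1,"dx": -464,"dy": -461,"dz": -30},
    {"hand": 1,"dx": -464,"dy": -461,"dz": -30},
    {"hand": 1,"dx": -464,"dy": -461,"dz": -30},
    {"hand": 1,"dx": -464,"dy": -461,"dz": -30},
    {"hand": 1,"dx": -464,"dy": -461,"dz": -30},
    {"hand": 1,"dx": -464,"dy": -461,"dz": -30},
    {"hand": 1,"dx": -464,"dy": -461,"dz": -30},
    {"hand": 1,"dx": -464,"dy": -461,"dz": -30},
    {"hand": 1,"dx": -464,"dy": -461,"dz": -30},
  ],
)

```text
schema error: expected keys hand, dx, dy, dz, wx, wy, wz
```

Request:
servo_tool(
  rows=[
    {"hand": 1,"dx": -464,"dy": -461,"dz": -30,"wx": 0,"wy": 0,"wz": 0},
    {"hand": 1,"dx": -464,"dy": -461,"dz": -30,"wx": 0,"wy": 0,"wz": 0},
    {"hand": 1,"dx": -464,"dy": -461,"dz": -30,"wx": 0,"wy": 0,"wz": 0},
    {"hand": 1,"dx": -464,"dy": -461,"dz": -30,"wx": 0,"wy": 0,"wz": 0},
    {"hand": 1,"dx": -464,"dy": -461,"dz": -30,"wx": 0,"wy": 0,"wz": 0},
    {"hand": 1,"dx": -464,"dy": -461,"dz": -30,"wx": 0,"wy": 0,"wz": 0},
    {"hand": 1,"dx": -464,"dy": -461,"dz": -30,"wx": 0,"wy": 0,"wz": 0},
    {"hand": 1,"dx": -464,"dy": -461,"dz": -30,"wx": 0,"wy": 0,"wz": 0},
    {"hand": 1,"dx": -464,"dy": -461,"dz": -30,"wx": 0,"wy": 0,"wz": 0},
    {"hand": 1,"dx": -464,"dy": -461,"dz": -30,"wx": 0,"wy": 0,"wz": 0},
    {"hand": 1,"dx": -464,"dy": -461,"dz": -30,"wx": 0,"wy": 0,"wz": 0},
    {"hand": 1,"dx": -464,"dy": -461,"dz": -30,"wx": 0,"wy": 0,"wz": 0},
  ],
)

```text
time_s: 2.2
eef_pos: [0.4352, 0.1024, 0.2546]
tcp_rot: [0.0, 0.209, 0.978, 0.0]
contact_force: [1.5, 0.9, 0.8]
finger_gap: 0.0854
gripper_force: 0.0
```

Request:
servo_tool(
  rows=[
    {"hand": 1,"dx": -105,"dy": -102,"dz": 0,"wx": 0,"wy": 0,"wz": 0},
    {"hand": 1,"dx": -105,"dy": -102,"dz": 0,"wx": 0,"wy": 0,"wz": 0},
    {"hand": 1,"dx": -105,"dy": -102,"dz": 0,"wx": 0,"wy": 0,"wz": 0},
    {"hand": 1,"dx": -105,"dy": -102,"dz": 0,"wx": 0,"wy": 0,"wz": 0},
    {"hand": 1,"dx": -105,"dy": -102,"dz": 0,"wx": 0,"wy": 0,"wz": 0},
  ],
)

```text
time_s: 2.62
eef_pos: [0.4905, -0.0352, 0.2541]
tcp_rot: [0.0, 0.211, 0.978, -0.0]
contact_force: [-1.0, 0.4, 0.0]
finger_gap: 0.0853
gripper_force: 0.0
```

Run:
```python
from h import *
o=get_obs();print(o['time_s'],o['eef_pos'],o['contact_force'])
p=camera("wrist");save(p,'w1.png')
R=np.array(p["R"]);print("cam",-R.T@np.array(p["t"]),R.round(2).tolist(),p["fovy"],p["cx"],p["cy"])
for l in["holder","retainer_plate","orange_sleeve","white_sleeve"]:
    print(l,[(np.round(d["xyz"],4).tolist(),round(d["conf"],2)) for d in landmark_of(l,p)[:4]])
    for d in regions_of(l,p)[:2]:
        m=d["pixels"].astype(np.uint8)
        print(m.sum(),round(d["conf"],2),cv2.minAreaRect(np.argwhere(m)[:,::-1].astype(np.float32)))
```

```text
2.6167 [ 0.49050632 -0.03524099  0.25406414] [-0.9627328   0.43125767  0.02807416]
cam [ 0.4218229  -0.00347993  0.39618209] [[0.41, 0.91, -0.0], [0.87, -0.39, 0.3], [0.27, -0.12, -0.95]] 62.09593368618973 259.16480392485886 192.79350871621494
holder [([0.4896, -0.0388, 0.0006], 0.72)]
5890 0.76 ((257.2207946777344, 161.59136962890625), (121.19123840332031, 63.48112106323242), 85.91438293457031)
retainer_plate []
5745 0.88 ((257.27410888671875, 161.8375701904297), (120.55000305175781, 63.5523681640625), 85.91438293457031)
orange_sleeve [([0.467, -0.029, 0.0433], 0.85)]
411 0.85 ((255.0, 149.0), (22.0, 22.0), 90.0)
5731 0.63 ((256.79962158203125, 161.7937774658203), (120.95149993896484, 63.376338958740234), 86.42366790771484)
white_sleeve [([0.5121, -0.0456, 0.0465], 0.64)]
341 0.62 ((258.0, 188.0), (20.0, 20.0), 90.0)
6009 0.25 ((257.6323547363281, 161.7205810546875), (122.25421905517578, 63.73479461669922), 85.60128784179688)
```

View pics/w1.png

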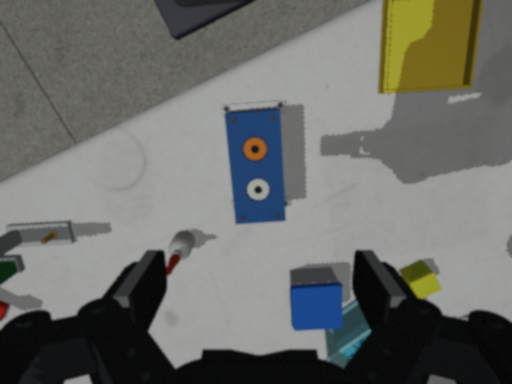

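The wrist picture shows the holder upright at (257,162), with orange at (255,149), white at (258,189), and the tool's foot at (40,233). The dropper is at (182,243).

Run:
```python
from h import *
p=camera("wrist");im=p["pixels"];hsv=cv2.cvtColor(im,cv2.COLOR_RGB2HSV)
sub=np.zeros(im.shape[:2],np.uint8);sub[95:235,215:300]=1
m=cv2.inRange(hsv,(100,100,40),(125,255,255))*sub
c=max(cv2.findContours(m,0,1)[0],key=cv2.contourArea)
box=cv2.boxPoints(cv2.minAreaRect(cv2.convexHull(c)))
ap=cv2.approxPolyDP(cv2.convexHull(c),6,True)[:,0];print(ap.tolist())
W=np.array([ray(p,*q,0.069)[:2] for q in ap]);print(W.round(4).tolist(),W.mean(0))
E=np.roll(W,-1,0)-W;print([(round(np.hypot(*e),4),round(np.degrees(np.arctan2(e[1],e[0]))%180,2)) for e in E])
mo=cv2.inRange(hsv,(5,150,120),(20,255,255))*sub
mw=cv2.inRange(hsv,(0,0,150),(180,60,255))*sub;mw[:170]=0;mw[210:]=0;mw[:,:242]=0;mw[:,274:]=0
for m in(mo,mw):
    c=max(cv2.findContours(m,0,1)[0],key=cv2.contourArea);(u,v),r=cv2.minEnclosingCircle(c);print(u,v,r,ray(p,u,v,.068))
```

```text
[[273, 112], [280, 222], [233, 225], [222, 118]]
[[0.4422, 0.0057], [0.5541, -0.034], [0.5361, -0.0831], [0.4268, -0.0433]] [ 0.48981714 -0.03866668]
[(np.float64(0.1187), np.float64(160.47)), (np.float64(0.0523), np.float64(69.93)), (np.float64(0.1163), np.float64(160.02)), (np.float64(0.0514), np.float64(72.51))]
251.32432556152344 151.56756591796875 10.949380874633789 [ 0.46977002 -0.03057566  0.068     ]
254.19444274902344 192.0 9.67159652709961 [ 0.51100972 -0.0459168   0.068     ]
```

Request:
servo_tool(
  rows=[
    {"hand": 1,"dx": -102,"dy": -275,"dz": 0,"wx": 0,"wy": 0,"wz": 0},
    {"hand": 1,"dx": -102,"dy": -275,"dz": 0,"wx": 0,"wy": 0,"wz": 0},
    {"hand": 1,"dx": -102,"dy": -275,"dz": 0,"wx": 0,"wy": 0,"wz": 0},
    {"hand": 1,"dx": -102,"dy": -275,"dz": 0,"wx": 0,"wy": 0,"wz": 0},
    {"hand": 1,"dx": -102,"dy": -275,"dz": 0,"wx": 0,"wy": 0,"wz": 0},
    {"hand": 1,"dx": -102,"dy": -275,"dz": 0,"wx": 0,"wy": 0,"wz": 0},
    {"hand": 1,"dx": -102,"dy": -275,"dz": 0,"wx": 0,"wy": 0,"wz": 0},
    {"hand": 1,"dx": -102,"dy": -275,"dz": 0,"wx": 0,"wy": 0,"wz": 0},
    {"hand": 1,"dx": -102,"dy": -275,"dz": 0,"wx": 0,"wy": 0,"wz": 0},
    {"hand": 1,"dx": -102,"dy": -275,"dz": 0,"wx": 0,"wy": 0,"wz": 0},
  ],
)

```text
time_s: 3.95
eef_pos: [0.4697, -0.3237, 0.2539]
tcp_rot: [-0.0, 0.209, 0.978, 0.0]
contact_force: [-0.3, -0.5, -1.2]
finger_gap: 0.0853
gripper_force: 0.0
```

Run:
```python
from h import *
o=get_obs();print(o['time_s'],o['eef_pos'],o['tcp_rot'],o['joint_vel'])
p=camera("wrist");im=p["pixels"];save(p,'w2.png')
for l in["pusher","pusher_tip","pusher_grip"]:
    print(l,[(np.round(d["xyz"],4).tolist(),round(d["conf"],2),proj(p,d["xyz"]).astype(int).tolist()) for d in landmark_of(l,p)[:3]])
hsv=cv2.cvtColor(im,cv2.COLOR_RGB2HSV);m=cv2.inRange(hsv,(50,80,30),(85,255,255))
for c in cv2.findContours(m,0,1)[0]:
    if cv2.contourArea(c)>60: print(cv2.boundingRect(c),cv2.minAreaRect(c))
```

```text
3.95 [ 0.46972525 -0.32365908  0.25392222] [-2.70618346e-04  2.09002385e-01  9.77915041e-01  3.19756395e-04] [ 0.02577691 -0.01178417  0.01048291 -0.00154429 -0.00170123  0.00021671]
pusher [([0.5286, -0.4835, 0.0031], 0.82, [168, 243]), ([0.4659, -0.3259, 0.0003], 0.7, [255, 154])]
pusher_tip [([0.5334, -0.4824, 0.03], 0.93, [165, 255]), ([0.4724, -0.3293, 0.0285], 0.87, [255, 164])]
pusher_grip [([0.4758, -0.3301, 0.1178], 0.73, [254, 189])]
(243, 171, 26, 27) ((255.2157440185547, 184.0203094482422), (25.435195922851562, 25.22145652770996), 85.91438293457031)
```

View pics/w2.png

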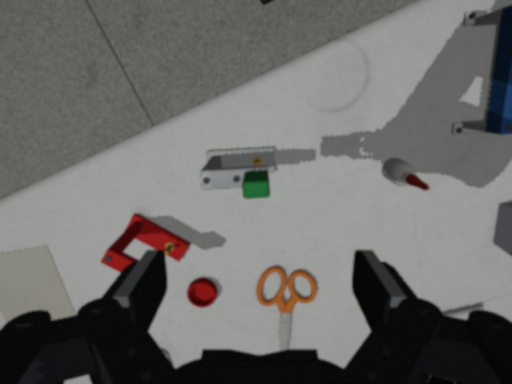

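Run:
```python
from h import *
im=cv2.imread('pics/w2.png')[135:215,190:290];cv2.imwrite('pics/w2c.png',cv2.resize(im,None,fx=7,fy=7,interpolation=cv2.INTER_CUBIC))
```

```text
(no output)
```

View pics/w2c.png

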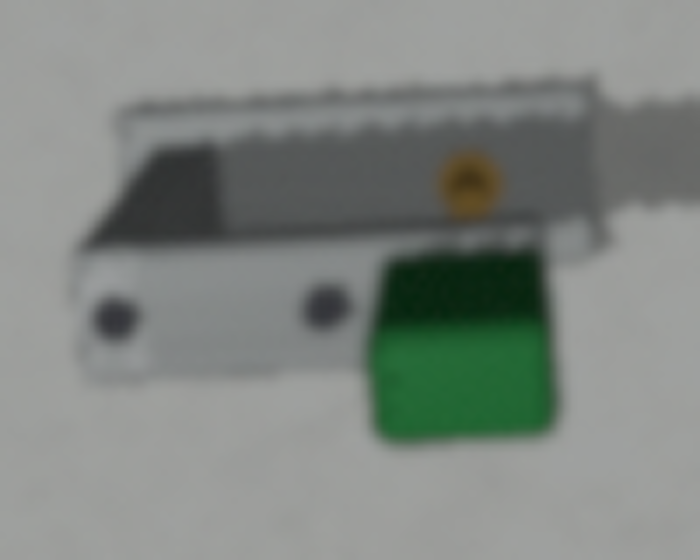

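The crop shows the steel tool: brass tip at crop (469,185), i.e. picture (257,161.4), and the green top face centred at picture (256,189). The foot edge runs from (207,150.4) to (275,147.1).

Run:
```python
from h import *
o=get_obs();p=camera("wrist");save(p,'w2b.png')
print(np.abs(cv2.imread('pics/w2.png').astype(int)-cv2.imread('pics/w2b.png')).mean())
t=ray(p,257.0,161.4,.030);g=ray(p,256,189.1,.134);a=ray(p,207.1,150.4,.008);b=ray(p,275,147.1,.008);c=ray(p,190+605/7,135+240/7,.008)
print(t,g);d=b-a;print(np.hypot(*d[:2]),np.degrees(np.arctan2(d[1],d[0])),c-b,np.degrees(np.arctan2(*(c-b)[1::-1])))
u=ray(p,190+372/7,135+325/7,.134);v=ray(p,190+545/7,135+320/7,.134);e=v-u;print(np.hypot(*e[:2]),np.degrees(np.arctan2(e[1],e[0])))
print(o['eef_pos'],o['tcp_rot'])
```

```text
1.4003719753689237
[ 0.47000581 -0.32504981  0.03      ] [ 0.47229856 -0.32624345  0.134     ]
0.08327252200063724 68.80352051219555 [ 0.02625846 -0.00928474  0.        ] -19.47310442569372
0.021093123625299238 67.72780333474816
[ 0.47019097 -0.32290859  0.25447257] [1.20732747e-04 2.07990650e-01 9.78130806e-01 2.46762960e-05]
```

Request:
servo_tool(
  grip_force=60,
  rows=[
    {"hand": 1,"dx": -2,"dy": -2,"dz": 40,"wx": 0,"wy": 0,"wz": -0.055},
    {"hand": 1,"dx": -2,"dy": -2,"dz": 80,"wx": 0,"wy": 0,"wz": -0.055},
    {"hand": 1,"dx": -2,"dy": -2,"dz": 115,"wx": 0,"wy": 0,"wz": -0.055},
    {"hand": 1,"dx": -2,"dy": -2,"dz": 140,"wx": 0,"wy": 0,"wz": -0.055},
    {"hand": 1,"dx": -2,"dy": -2,"dz": 152,"wx": 0,"wy": 0,"wz": -0.055},
    {"hand": 1,"dx": -2,"dy": -2,"dz": 156,"wx": 0,"wy": 0,"wz": -0.055},
    {"hand": 1,"dx": -2,"dy": -2,"dz": 156,"wx": 0,"wy": 0,"wz": -0.055},
    {"hand": 1,"dx": -2,"dy": -2,"dz": 156,"wx": 0,"wy": 0,"wz": -0.055},
  ],
)

```text
time_s: 4.87
eef_pos: [0.4714, -0.3268, 0.099]
tcp_rot: [0.0, 0.182, 0.983, -0.0]
contact_force: [0.2, -0.2, -0.3]
finger_gap: 0.0858
gripper_force: 0.0
```

Run:
```python
from h import *
o=get_obs();print(o['eef_pos'],o['tcp_rot'],o['contact_force'])
p=camera("wrist");save(p,'w3.png');print(proj(p,o['eef_pos']))
```

```text
[ 0.47137198 -0.32681687  0.09903048] [ 4.97058190e-04  1.81597804e-01  9.83372736e-01 -2.31319041e-04] [ 0.23387888 -0.2423544  -0.27116816]
[258.06445772 252.53639041]
```

View pics/w3.png

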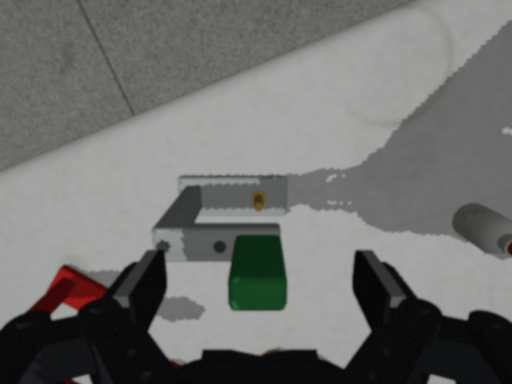

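The block (258,295) sits centred between the fingers and the tool's arm runs parallel to the closing line, so I'll close.

Request:
servo_tool(
  grip_force=60,
  rows=[
    {"hand": 0,"dx": 0,"dy": 0,"dz": 0,"wx": 0,"wy": 0,"wz": 0},
    {"hand": 0,"dx": 0,"dy": 0,"dz": 0,"wx": 0,"wy": 0,"wz": 0},
    {"hand": 0,"dx": 0,"dy": 0,"dz": 0,"wx": 0,"wy": 0,"wz": 0},
    {"hand": 0,"dx": 0,"dy": 0,"dz": 0,"wx": 0,"wy": 0,"wz": 0},
    {"hand": 0,"dx": 0,"dy": 0,"dz": 0,"wx": 0,"wy": 0,"wz": 0},
    {"hand": 0,"dx": 0,"dy": 0,"dz": 0,"wx": 0,"wy": 0,"wz": 0},
    {"hand": 0,"dx": 0,"dy": 0,"dz": 0,"wx": 0,"wy": 0,"wz": 0},
    {"hand": 0,"dx": 0,"dy": 0,"dz": 0,"wx": 0,"wy": 0,"wz": 0},
  ],
)

```text
time_s: 5.58
eef_pos: [0.471, -0.3271, 0.0985]
tcp_rot: [0.0, 0.182, 0.983, -0.0]
contact_force: [-1.2, -0.4, 5.7]
finger_gap: 0.0233
gripper_force: 59.3
```

Request:
servo_tool(
  rows=[
    {"hand": 0,"dx": 0,"dy": 0,"dz": -12,"wx": 0,"wy": 0,"wz": 0},
    {"hand": 0,"dx": 5,"dy": 10,"dz": -20,"wx": 0,"wy": 0,"wz": -0.02},
    {"hand": 0,"dx": 18,"dy": 34,"dz": -20,"wx": 0,"wy": 0,"wz": -0.02},
    {"hand": 0,"dx": 36,"dy": 68,"dz": -20,"wx": 0,"wy": 0,"wz": -0.02},
    {"hand": 0,"dx": 54,"dy": 102,"dz": -20,"wx": 0,"wy": 0,"wz": -0.02},
    {"hand": 0,"dx": 72,"dy": 136,"dz": -20,"wx": 0,"wy": 0,"wz": -0.02},
    {"hand": 0,"dx": 88,"dy": 168,"dz": -20,"wx": 0,"wy": 0,"wz": -0.02},
    {"hand": 0,"dx": 99,"dy": 190,"dz": -20,"wx": 0,"wy": 0,"wz": -0.02},
    {"hand": 0,"dx": 106,"dy": 201,"dz": -18,"wx": 0,"wy": 0,"wz": -0.02},
    {"hand": 0,"dx": 106,"dy": 201,"dz": -14,"wx": 0,"wy": 0,"wz": -0.02},
    {"hand": 0,"dx": 106,"dy": 201,"dz": -8,"wx": 0,"wy": 0,"wz": -0.02},
    {"hand": 0,"dx": 106,"dy": 201,"dz": -4,"wx": 0,"wy": 0,"wz": -0.02},
  ],
)

```text
time_s: 6.58
eef_pos: [0.444, -0.1019, 0.1015]
tcp_rot: [0.0, 0.172, 0.985, -0.0]
contact_force: [0.3, -0.2, -1.4]
finger_gap: 0.0235
gripper_force: 59.1
```

Run:
```python
from h import *
o=get_obs();print(o['eef_pos'],o['tcp_rot'],o['contact_force'],o['moment'])
p=camera("wrist");save(p,'w4.png')
for l in["pusher_tip","pusher_grip","orange_sleeve","white_sleeve","holder"]:
    print(l,[(np.round(d["xyz"],4).tolist(),round(d["conf"],2),proj(p,d["xyz"]).astype(int).tolist()) for d in landmark_of(l,p)[:3]])
```

```text
[ 0.44398371 -0.10187008  0.10154581] [ 1.16753721e-04  1.72000209e-01  9.85096906e-01 -1.98266946e-05] [ 0.28357999 -0.19224761 -1.4048356 ] [ 0.00893978 -0.002078   -0.01321746]
pusher_tip [([0.4455, -0.1048, 0.0298], 0.96, [255, 207])]
pusher_grip [([0.4462, -0.1052, 0.1198], 0.67, [252, 278])]
orange_sleeve [([0.4697, -0.0332, 0.0463], 0.75, [369, 214])]
white_sleeve [([0.5105, -0.0461, 0.045], 0.73, [364, 269])]
holder [([0.4899, -0.0389, -0.0011], 0.92, [349, 216])]
```

View pics/w4.png

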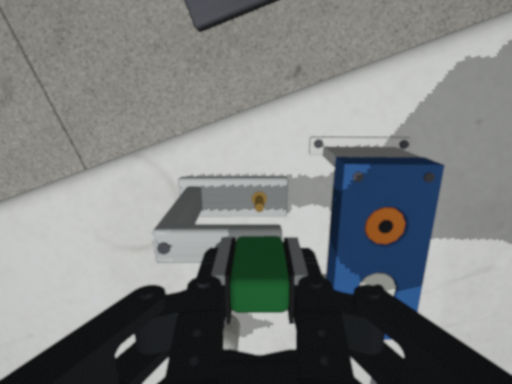

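The picture shows the tool at (258,200), aligned with the holder's side, and the orange disc at (385,226).

Run:
```python
from h import *
o=get_obs();p=camera("wrist");im=p["pixels"]
hsv=cv2.cvtColor(im,cv2.COLOR_RGB2HSV)
m=cv2.inRange(hsv,(5,150,60),(22,255,255))
for c in cv2.findContours(m,0,1)[0]:
    if cv2.contourArea(c)>20:
        (u,v),r=cv2.minEnclosingCircle(c);print(cv2.boundingRect(c),u,v,r,ray(p,u,v,.068),ray(p,u,v,.034))
k=cv2.inRange(im[205:250,365:408],(0,0,0),(45,45,45));y,x=np.argwhere(k).mean(0);print(x+365,y+205,ray(p,x+365,y+205,.068))
w=cv2.cvtColor(im,cv2.COLOR_RGB2GRAY)[185:215,245:272];cv2.imwrite('pics/w4c.png',cv2.resize(im[180:220,235:285,::-1],None,fx=12,fy=12))
x=np.array([-.941,.339]);print(o['eef_pos'])
```

```text
(365, 208, 40, 35) 384.6111145019531 225.1666717529297 19.831642150878906 [ 0.46940007 -0.03075637  0.068     ] [ 0.48797925 -0.02209499  0.034     ]
(255, 195, 9, 10) 258.5 199.5 5.147915363311768 [ 0.42857145 -0.09620041  0.068     ] [ 0.43927808 -0.1001579   0.034     ]
384.78 225.9 [ 0.4699     -0.03077017  0.068     ]
[ 0.44386696 -0.10186031  0.102159  ]
```

View pics/w4c.png

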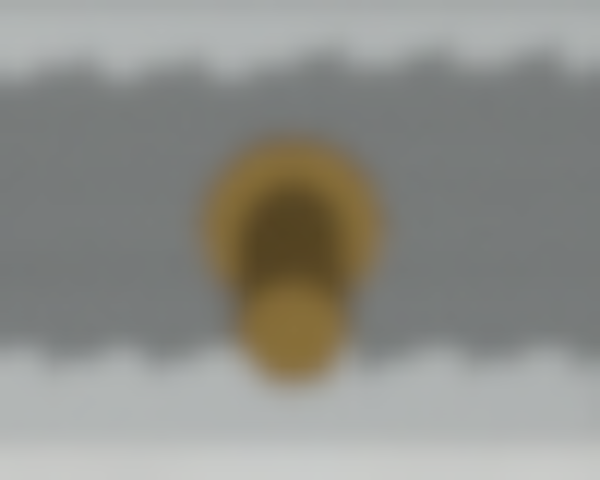

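Request:
servo_tool(
  rows=[
    {"hand": 0,"dx": 0,"dy": 8,"dz": 0,"wx": 0,"wy": 0,"wz": 0},
    {"hand": 0,"dx": 0,"dy": 20,"dz": 0,"wx": 0,"wy": 0,"wz": 0},
    {"hand": 0,"dx": 0,"dy": 34,"dz": 0,"wx": 0,"wy": 0,"wz": 0},
    {"hand": 0,"dx": 0,"dy": 48,"dz": 0,"wx": 0,"wy": 0,"wz": 0},
    {"hand": 0,"dx": 0,"dy": 61,"dz": 0,"wx": 0,"wy": 0,"wz": 0},
    {"hand": 0,"dx": 0,"dy": 70,"dz": 0,"wx": 0,"wy": 0,"wz": 0},
    {"hand": 0,"dx": 0,"dy": 75,"dz": 0,"wx": 0,"wy": 0,"wz": 0},
    {"hand": 0,"dx": 0,"dy": 75,"dz": 0,"wx": 0,"wy": 0,"wz": 0},
  ],
)

```text
time_s: 7.6
eef_pos: [0.4694, -0.0299, 0.1023]
tcp_rot: [0.0, 0.171, 0.985, 0.0]
contact_force: [-0.3, 0.3, -1.1]
finger_gap: 0.0233
gripper_force: 59.2
```

Request:
servo_tool(
  rows=[
    {"hand": 0,"dx": 0,"dy": -1,"dz": -2,"wx": 0,"wy": 0,"wz": 0},
    {"hand": 0,"dx": 0,"dy": -1,"dz": -4,"wx": 0,"wy": 0,"wz": 0},
    {"hand": 0,"dx": 0,"dy": -1,"dz": -5.5,"wx": 0,"wy": 0,"wz": 0},
    {"hand": 0,"dx": 0,"dy": -1,"dz": -6.5,"wx": 0,"wy": 0,"wz": 0},
    {"hand": 0,"dx": 0,"dy": -1,"dz": -7,"wx": 0,"wy": 0,"wz": 0},
    {"hand": 0,"dx": 0,"dy": -1,"dz": -7,"wx": 0,"wy": 0,"wz": 0},
  ],
)

```text
time_s: 8.1
eef_pos: [0.4689, -0.0319, 0.1094]
tcp_rot: [0.0, 0.172, 0.985, 0.0]
contact_force: [0.0, 0.0, -1.2]
finger_gap: 0.023
gripper_force: 59.2
```

Request:
servo_tool(
  rows=[
    {"hand": 0,"dx": 0,"dy": 0,"dz": -0.5,"wx": 0,"wy": 0,"wz": 0},
    {"hand": 0,"dx": 0,"dy": 0,"dz": -1,"wx": 0,"wy": 0,"wz": 0},
    {"hand": 0,"dx": 0,"dy": 0,"dz": -1,"wx": 0,"wy": 0,"wz": 0},
  ],
)

```text
time_s: 8.35
eef_pos: [0.4689, -0.0316, 0.1102]
tcp_rot: [0.0, 0.172, 0.985, 0.0]
contact_force: [-0.2, 1.2, -2.3]
finger_gap: 0.0233
gripper_force: 59.2
```

Request:
servo_tool(
  rows=[
    {"hand": 0,"dx": 0,"dy": 0,"dz": -0.5,"wx": 0,"wy": 0,"wz": 0},
    {"hand": 0,"dx": 0,"dy": 0,"dz": -1,"wx": 0,"wy": 0,"wz": 0},
    {"hand": 0,"dx": 0,"dy": 0,"dz": -1,"wx": 0,"wy": 0,"wz": 0},
  ],
)

```text
time_s: 8.6
eef_pos: [0.4689, -0.0316, 0.1113]
tcp_rot: [0.0, 0.172, 0.985, 0.0]
contact_force: [-0.3, 0.6, -1.7]
finger_gap: 0.0235
gripper_force: 59.2
```

Request:
servo_tool(
  rows=[
    {"hand": 0,"dx": 0,"dy": 0,"dz": -0.5,"wx": 0,"wy": 0,"wz": 0},
    {"hand": 0,"dx": 0,"dy": 0,"dz": -1,"wx": 0,"wy": 0,"wz": 0},
    {"hand": 0,"dx": 0,"dy": 0,"dz": -1.5,"wx": 0,"wy": 0,"wz": 0},
    {"hand": 0,"dx": 0,"dy": 0,"dz": -1.5,"wx": 0,"wy": 0,"wz": 0},
  ],
)

```text
time_s: 8.93
eef_pos: [0.4689, -0.0316, 0.1128]
tcp_rot: [0.0, 0.172, 0.985, 0.0]
contact_force: [0.0, -0.3, -1.0]
finger_gap: 0.0233
gripper_force: 59.2
```

Request:
servo_tool(
  rows=[
    {"hand": 0,"dx": 0,"dy": 0,"dz": -0.7,"wx": 0,"wy": 0,"wz": 0},
    {"hand": 0,"dx": 0,"dy": 0,"dz": -1.4,"wx": 0,"wy": 0,"wz": 0},
    {"hand": 0,"dx": 0,"dy": 0,"dz": -2.1,"wx": 0,"wy": 0,"wz": 0},
    {"hand": 0,"dx": 0,"dy": 0,"dz": -2.5,"wx": 0,"wy": 0,"wz": 0},
    {"hand": 0,"dx": 0,"dy": 0,"dz": -2.5,"wx": 0,"wy": 0,"wz": 0},
  ],
)

```text
time_s: 9.35
eef_pos: [0.4688, -0.0316, 0.1151]
tcp_rot: [-0.0, 0.172, 0.985, 0.0]
contact_force: [0.2, -1.0, -3.3]
finger_gap: 0.0231
gripper_force: 58.9
```

Request:
servo_tool(
  rows=[
    {"hand": 0,"dx": 0,"dy": 0,"dz": -0.5,"wx": 0,"wy": 0,"wz": 0},
    {"hand": 0,"dx": 0,"dy": 0,"dz": -1,"wx": 0,"wy": 0,"wz": 0},
    {"hand": 0,"dx": 0,"dy": 0,"dz": -1.5,"wx": 0,"wy": 0,"wz": 0},
  ],
)

```text
time_s: 9.6
eef_pos: [0.4687, -0.0316, 0.1167]
tcp_rot: [-0.0, 0.172, 0.985, 0.0]
contact_force: [0.4, -0.5, -4.8]
finger_gap: 0.0234
gripper_force: 58.9
```

Sliding at low force. I'll continue in steps.

Request:
servo_tool(
  rows=[
    {"hand": 0,"dx": 0,"dy": 0,"dz": -0.5,"wx": 0,"wy": 0,"wz": 0},
    {"hand": 0,"dx": 0,"dy": 0,"dz": -1,"wx": 0,"wy": 0,"wz": 0},
    {"hand": 0,"dx": 0,"dy": 0,"dz": -1.5,"wx": 0,"wy": 0,"wz": 0},
    {"hand": 0,"dx": 0,"dy": 0,"dz": -2,"wx": 0,"wy": 0,"wz": 0},
    {"hand": 0,"dx": 0,"dy": 0,"dz": -2.5,"wx": 0,"wy": 0,"wz": 0},
    {"hand": 0,"dx": 0,"dy": 0,"dz": -3,"wx": 0,"wy": 0,"wz": 0},
  ],
)

```text
time_s: 10.1
eef_pos: [0.4688, -0.0316, 0.1198]
tcp_rot: [0.0, 0.172, 0.985, 0.0]
contact_force: [0.5, -0.1, -5.2]
finger_gap: 0.0228
gripper_force: 58.9
```

Run:
```python
from h import *
o=get_obs();print(o['eef_pos'],o['contact_force'])
p=camera("scene");a=p["pixels"];cv2.imwrite('pics/s5.png',cv2.resize(a[170:230,220:300,::-1],None,fx=8,fy=8,interpolation=cv2.INTER_CUBIC))
for l in ["orange_sleeve","white_sleeve"]:print(l,[(np.round(d["xyz"],4).tolist(),round(d["conf"],2)) for d in spot_in(l,p)[:2]+landmark_of(l,p)[:2]])
```

```text
[ 0.46884132 -0.03163303  0.11976787] [ 0.45311975 -0.0549991  -5.23422743]
orange_sleeve [([0.4653, -0.0294, 0.0459], 0.56), ([0.4712, -0.0321, 0.1364], 0.38)]
white_sleeve []
```

View pics/s5.png

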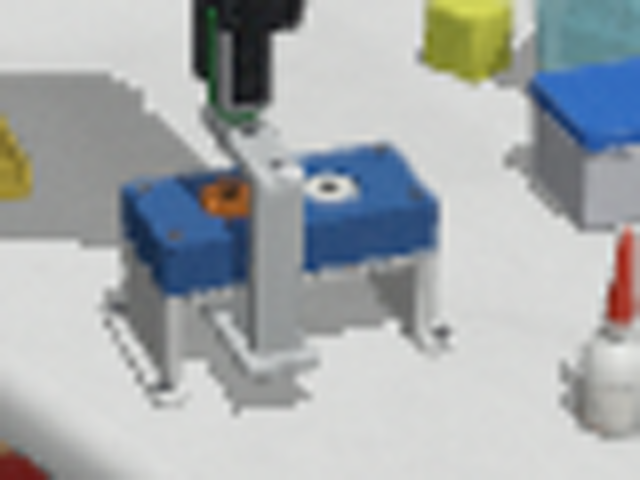

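The orange sleeve at crop (228,195) is rising behind the web, and white at (330,187) is still flush. I'll push the rest.

Request:
servo_tool(
  rows=[
    {"hand": 0,"dx": 0,"dy": 0,"dz": -0.7,"wx": 0,"wy": 0,"wz": 0},
    {"hand": 0,"dx": 0,"dy": 0,"dz": -1.4,"wx": 0,"wy": 0,"wz": 0},
    {"hand": 0,"dx": 0,"dy": 0,"dz": -2.1,"wx": 0,"wy": 0,"wz": 0},
    {"hand": 0,"dx": 0,"dy": 0,"dz": -2.8,"wx": 0,"wy": 0,"wz": 0},
    {"hand": 0,"dx": 0,"dy": 0,"dz": -3.5,"wx": 0,"wy": 0,"wz": 0},
    {"hand": 0,"dx": 0,"dy": 0,"dz": -4.2,"wx": 0,"wy": 0,"wz": 0},
    {"hand": 0,"dx": 0,"dy": 0,"dz": -4.9,"wx": 0,"wy": 0,"wz": 0},
    {"hand": 0,"dx": 0,"dy": 0,"dz": -5.5,"wx": 0,"wy": 0,"wz": 0},
    {"hand": 0,"dx": 0,"dy": 0,"dz": -6,"wx": 0,"wy": 0,"wz": 0},
  ],
)

```text
time_s: 11.1
eef_pos: [0.4689, -0.0316, 0.1258]
tcp_rot: [0.0, 0.172, 0.985, 0.0]
contact_force: [0.3, -0.4, -4.7]
finger_gap: 0.0233
gripper_force: 58.9
```

Request:
servo_tool(
  rows=[
    {"hand": 0,"dx": 0,"dy": 0,"dz": 2,"wx": 0,"wy": 0,"wz": 0},
    {"hand": 0,"dx": 0,"dy": 0,"dz": 6,"wx": 0,"wy": 0,"wz": 0},
    {"hand": 0,"dx": 0,"dy": 0,"dz": 11,"wx": 0,"wy": 0,"wz": 0},
    {"hand": 0,"dx": 0,"dy": 0,"dz": 16,"wx": 0,"wy": 0,"wz": 0},
    {"hand": 0,"dx": 0,"dy": 0,"dz": 20,"wx": 0,"wy": 0,"wz": 0},
    {"hand": 0,"dx": 0,"dy": 0,"dz": 22.5,"wx": 0,"wy": 0,"wz": 0},
    {"hand": 0,"dx": 0,"dy": 0,"dz": 23,"wx": 0,"wy": 0,"wz": 0},
    {"hand": 0,"dx": 0,"dy": 0,"dz": 23,"wx": 0,"wy": 0,"wz": 0},
  ],
)

```text
time_s: 11.77
eef_pos: [0.4688, -0.0316, 0.1024]
tcp_rot: [-0.0, 0.172, 0.985, 0.0]
contact_force: [-1.5, -0.6, -1.5]
finger_gap: 0.0233
gripper_force: 59.0
```

Request:
servo_tool(
  rows=[
    {"hand": 0,"dx": 0,"dy": -10,"dz": 0,"wx": 0,"wy": 0,"wz": 0},
    {"hand": 0,"dx": 0,"dy": -25,"dz": 0,"wx": 0,"wy": 0,"wz": 0},
    {"hand": 0,"dx": 0,"dy": -42,"dz": 0,"wx": 0,"wy": 0,"wz": 0},
    {"hand": 0,"dx": 0,"dy": -60,"dz": 0,"wx": 0,"wy": 0,"wz": 0},
    {"hand": 0,"dx": 0,"dy": -78,"dz": -3,"wx": 0,"wy": 0,"wz": 0},
    {"hand": 0,"dx": -10,"dy": -97,"dz": -10,"wx": 0,"wy": 0,"wz": 0},
    {"hand": 0,"dx": -27,"dy": -127,"dz": -15,"wx": 0,"wy": 0,"wz": 0},
    {"hand": 0,"dx": -45,"dy": -160,"dz": -18,"wx": 0,"wy": 0,"wz": 0},
    {"hand": 0,"dx": -63,"dy": -195,"dz": -18,"wx": 0,"wy": 0,"wz": 0},
    {"hand": 0,"dx": -80,"dy": -230,"dz": -18,"wx": 0,"wy": 0,"wz": 0},
    {"hand": 0,"dx": -94,"dy": -260,"dz": -18,"wx": 0,"wy": 0,"wz": 0},
    {"hand": 0,"dx": -102,"dy": -276,"dz": -15,"wx": 0,"wy": 0,"wz": 0},
  ],
)

```text
time_s: 12.77
eef_pos: [0.471, -0.3303, 0.1183]
tcp_rot: [0.001, 0.173, 0.985, -0.001]
contact_force: [0.6, 0.4, -1.5]
finger_gap: 0.023
gripper_force: 59.3
```

Request:
servo_tool(
  rows=[
    {"hand": 0,"dx": 0,"dy": 0,"dz": 6,"wx": 0,"wy": 0,"wz": 0},
    {"hand": 0,"dx": 0,"dy": 0,"dz": 12,"wx": 0,"wy": 0,"wz": 0},
    {"hand": 0,"dx": 0,"dy": 0,"dz": 16,"wx": 0,"wy": 0,"wz": 0},
    {"hand": 0,"dx": 0,"dy": 0,"dz": 17.5,"wx": 0,"wy": 0,"wz": 0},
    {"hand": 0,"dx": 0,"dy": 0,"dz": 18,"wx": 0,"wy": 0,"wz": 0},
  ],
)

```text
time_s: 13.18
eef_pos: [0.4712, -0.3249, 0.0994]
tcp_rot: [-0.0, 0.172, 0.985, 0.0]
contact_force: [0.0, -0.1, -1.4]
finger_gap: 0.0233
gripper_force: 59.3
```

Lower the last millimetre, check the force, then release.

Request:
servo_tool(
  rows=[
    {"hand": 0,"dx": 0,"dy": 0,"dz": 0.5,"wx": 0,"wy": 0,"wz": 0},
    {"hand": 0,"dx": 0,"dy": 0,"dz": 1,"wx": 0,"wy": 0,"wz": 0},
    {"hand": 0,"dx": 0,"dy": 0,"dz": 1,"wx": 0,"wy": 0,"wz": 0},
  ],
)

```text
time_s: 13.43
eef_pos: [0.4715, -0.3256, 0.0989]
tcp_rot: [0.0, 0.172, 0.985, -0.0]
contact_force: [0.4, 0.7, -1.2]
finger_gap: 0.0231
gripper_force: 59.3
```

Request:
servo_tool(
  rows=[
    {"hand": 0,"dx": 0,"dy": 0,"dz": 0.4,"wx": 0,"wy": 0,"wz": 0},
    {"hand": 0,"dx": 0,"dy": 0,"dz": 0.8,"wx": 0,"wy": 0,"wz": 0},
    {"hand": 0,"dx": 0,"dy": 0,"dz": 0.8,"wx": 0,"wy": 0,"wz": 0},
  ],
)

```text
time_s: 13.68
eef_pos: [0.4715, -0.3259, 0.0985]
tcp_rot: [0.0, 0.172, 0.985, -0.0]
contact_force: [-1.0, 1.0, 5.2]
finger_gap: 0.0231
gripper_force: 60.2
```

Request:
servo_tool(
  rows=[
    {"hand": 1,"dx": 0,"dy": 0,"dz": 0,"wx": 0,"wy": 0,"wz": 0},
    {"hand": 1,"dx": 0,"dy": 0,"dz": 0,"wx": 0,"wy": 0,"wz": 0},
    {"hand": 1,"dx": 0,"dy": 0,"dz": 0,"wx": 0,"wy": 0,"wz": 0},
    {"hand": 1,"dx": 0,"dy": 0,"dz": 0,"wx": 0,"wy": 0,"wz": 0},
    {"hand": 1,"dx": 0,"dy": 0,"dz": 0,"wx": 0,"wy": 0,"wz": 0},
    {"hand": 1,"dx": 0,"dy": 0,"dz": -5,"wx": 0,"wy": 0,"wz": 0},
    {"hand": 1,"dx": 0,"dy": 0,"dz": -25,"wx": 0,"wy": 0,"wz": 0},
    {"hand": 1,"dx": 0,"dy": 0,"dz": -60,"wx": 0,"wy": 0,"wz": 0},
    {"hand": 1,"dx": 0,"dy": 0,"dz": -100,"wx": 0,"wy": 0,"wz": 0},
  ],
)

```text
time_s: 14.43
eef_pos: [0.4706, -0.3253, 0.198]
tcp_rot: [-0.002, 0.172, 0.985, 0.001]
contact_force: [1.1, -0.2, 1.0]
finger_gap: 0.0859
gripper_force: 0.0
```

Request:
servo_tool(
  rows=[
    {"hand": 1,"dx": 15,"dy": 40,"dz": -10,"wx": 0,"wy": 0,"wz": 0},
    {"hand": 1,"dx": 28,"dy": 75,"dz": -10,"wx": 0,"wy": 0,"wz": 0},
    {"hand": 1,"dx": 41,"dy": 111,"dz": 0,"wx": 0,"wy": 0,"wz": 0},
    {"hand": 1,"dx": 54,"dy": 147,"dz": 0,"wx": 0,"wy": 0,"wz": 0},
    {"hand": 1,"dx": 67,"dy": 183,"dz": 0,"wx": 0,"wy": 0,"wz": 0},
    {"hand": 1,"dx": 80,"dy": 219,"dz": 20,"wx": 0,"wy": 0,"wz": 0},
    {"hand": 1,"dx": 91,"dy": 250,"dz": 40,"wx": 0,"wy": 0,"wz": 0},
    {"hand": 1,"dx": 98,"dy": 270,"dz": 50,"wx": 0,"wy": 0,"wz": 0},
    {"hand": 1,"dx": 100,"dy": 277,"dz": 50,"wx": 0,"wy": 0,"wz": 0},
    {"hand": 1,"dx": 100,"dy": 277,"dz": 50,"wx": 0,"wy": 0,"wz": 0},
    {"hand": 1,"dx": 100,"dy": 277,"dz": 50,"wx": 0,"wy": 0,"wz": 0},
  ],
)

```text
time_s: 15.35
eef_pos: [0.4717, -0.0318, 0.1486]
tcp_rot: [0.001, 0.172, 0.985, -0.0]
contact_force: [-1.5, -0.7, -0.1]
finger_gap: 0.0856
gripper_force: 0.0
```

Run:
```python
from h import *
o=get_obs();print(o['eef_pos'],o['tcp_rot'],o['contact_force'])
p=camera("wrist");im=p["pixels"];save(p,'w6.png')
hsv=cv2.cvtColor(im,cv2.COLOR_RGB2HSV)
m=cv2.inRange(hsv,(5,150,60),(22,255,255))
for c in cv2.findContours(m,0,1)[0]:
    if cv2.contourArea(c)>20: print(cv2.boundingRect(c))
print(proj(p,[.4697,-.0308,.079]),proj(p,[.4697,-.0308,.068]))
for q in("top","scene"):
    s=camera(q);print([(np.round(d["xyz"],4).tolist(),round(d["conf"],2)) for d in landmark_of("pusher",s)[:3]])
```

```text
[ 0.47165075 -0.03180204  0.14860622] [ 6.10283611e-04  1.71647127e-01  9.85158307e-01 -4.35060730e-05] [-1.49708713 -0.74311846 -0.0796768 ]
(244, 183, 32, 34)
[258.85373144 202.36242749] [258.87250841 197.4546469 ]
[([0.473, -0.3265, -0.0039], 0.72)]
[([0.4676, -0.3264, -0.0002], 0.83), ([0.5462, 0.3307, -0.0039], 0.66), ([0.5305, -0.4828, -0.0027], 0.6)]
```

View pics/w6.png

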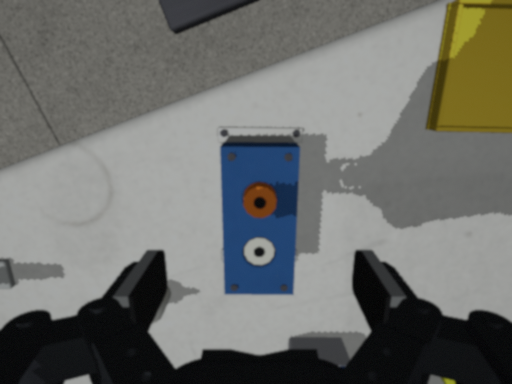

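The orange disc at (260,203) matches a sleeve standing 10 mm proud, with white seated at (259,251). I'll descend and close.

Request:
servo_tool(
  grip_force=45,
  rows=[
    {"hand": 1,"dx": 2,"dy": 1,"dz": 25,"wx": 0,"wy": 0,"wz": 0},
    {"hand": 1,"dx": 2,"dy": 1,"dz": 50,"wx": 0,"wy": 0,"wz": 0},
    {"hand": 1,"dx": 2,"dy": 1,"dz": 68,"wx": 0,"wy": 0,"wz": 0},
    {"hand": 1,"dx": 2,"dy": 1,"dz": 75,"wx": 0,"wy": 0,"wz": 0},
    {"hand": 1,"dx": 2,"dy": 1,"dz": 76,"wx": 0,"wy": 0,"wz": 0},
    {"hand": 1,"dx": 2,"dy": 1,"dz": 76,"wx": 0,"wy": 0,"wz": 0},
  ],
)

```text
time_s: 16.1
eef_pos: [0.4697, -0.0301, 0.0721]
tcp_rot: [-0.0, 0.172, 0.985, 0.0]
contact_force: [-0.0, 0.9, -0.4]
finger_gap: 0.0856
gripper_force: 0.0
```

Request:
servo_tool(
  grip_force=45,
  rows=[
    {"hand": 0,"dx": 0,"dy": 0,"dz": 0,"wx": 0,"wy": 0,"wz": 0},
    {"hand": 0,"dx": 0,"dy": 0,"dz": 0,"wx": 0,"wy": 0,"wz": 0},
    {"hand": 0,"dx": 0,"dy": 0,"dz": 0,"wx": 0,"wy": 0,"wz": 0},
    {"hand": 0,"dx": 0,"dy": 0,"dz": 0,"wx": 0,"wy": 0,"wz": 0},
    {"hand": 0,"dx": 0,"dy": 0,"dz": 0,"wx": 0,"wy": 0,"wz": 0},
    {"hand": 0,"dx": 0,"dy": 0,"dz": 0,"wx": 0,"wy": 0,"wz": 0},
    {"hand": 0,"dx": 0,"dy": 0,"dz": 0,"wx": 0,"wy": 0,"wz": 0},
    {"hand": 0,"dx": 0,"dy": 0,"dz": 0,"wx": 0,"wy": 0,"wz": 0},
  ],
)

```text
time_s: 16.77
eef_pos: [0.4696, -0.0302, 0.0721]
tcp_rot: [0.0, 0.172, 0.985, -0.0]
contact_force: [-1.4, -5.0, 1.8]
finger_gap: 0.0208
gripper_force: 44.0
```

Request:
servo_tool(
  grip_force=60,
  rows=[
    {"hand": 0,"dx": 0,"dy": -0.5,"dz": 0,"wx": 0,"wy": 0,"wz": 0},
    {"hand": 0,"dx": 0,"dy": -0.5,"dz": -1.5,"wx": 0,"wy": 0,"wz": 0},
    {"hand": 0,"dx": 0,"dy": -0.5,"dz": -3,"wx": 0,"wy": 0,"wz": 0},
    {"hand": 0,"dx": 0,"dy": -0.5,"dz": -4.5,"wx": 0,"wy": 0,"wz": 0},
  ],
)

```text
time_s: 17.1
eef_pos: [0.4692, -0.0302, 0.0764]
tcp_rot: [-0.0, 0.172, 0.985, 0.0]
contact_force: [-0.1, -2.7, -3.2]
finger_gap: 0.0201
gripper_force: 58.9
```

Request:
servo_tool(
  rows=[
    {"hand": 0,"dx": 0,"dy": 0,"dz": -2,"wx": 0,"wy": 0,"wz": 0},
    {"hand": 0,"dx": 0,"dy": 0,"dz": -4,"wx": 0,"wy": 0,"wz": 0},
    {"hand": 0,"dx": 0,"dy": 0,"dz": -6,"wx": 0,"wy": 0,"wz": 0},
  ],
)

```text
time_s: 17.35
eef_pos: [0.4695, -0.0302, 0.0827]
tcp_rot: [0.0, 0.172, 0.985, 0.0]
contact_force: [-0.2, -0.4, -1.4]
finger_gap: 0.0206
gripper_force: 59.2
```

Run:
```python
from h import *
o=get_obs();print(o['eef_pos'],o['contact_force'],o['moment'],o['finger_gap'])
p=camera("scene");a=p["pixels"][165:215,225:285,::-1];w=camera("wrist")["pixels"][150:350,180:340,::-1]
cv2.imwrite('pics/c7.png',np.hstack([cv2.resize(a,(600,500),interpolation=cv2.INTER_CUBIC)[:,100:500],cv2.resize(w,(400,500))]))
```

```text
[ 0.46947321 -0.03015043  0.08270932] [-0.19978727 -0.42874003 -1.39280704] [-0.1202083   0.07515692  0.00773661] 0.020642173428100534
```

View pics/c7.png

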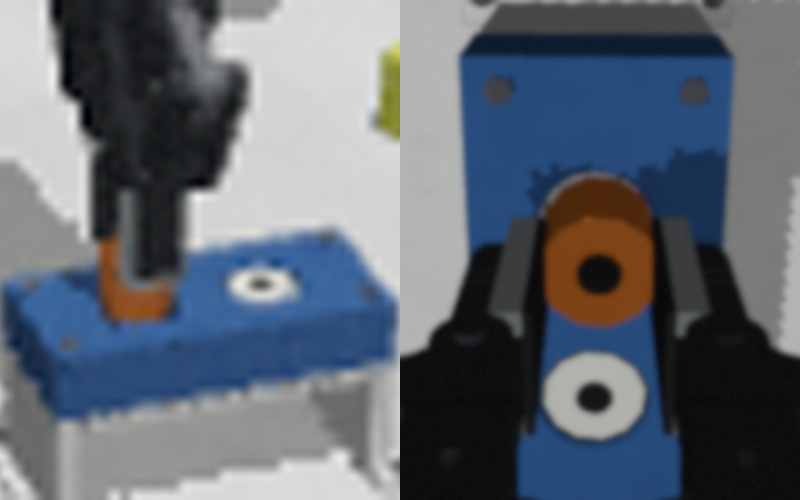

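The sleeve is held upright between the pads and white is seated. I'll lift it clear and carry it to the tray.

Request:
servo_tool(
  rows=[
    {"hand": 0,"dx": 0,"dy": 0,"dz": -5,"wx": 0,"wy": 0,"wz": 0},
    {"hand": 0,"dx": 0,"dy": 0,"dz": -15,"wx": 0,"wy": 0,"wz": 0},
    {"hand": 0,"dx": 0,"dy": 0,"dz": -32,"wx": 0,"wy": 0,"wz": 0},
    {"hand": 0,"dx": 5,"dy": 10,"dz": -45,"wx": 0,"wy": 0,"wz": 0},
    {"hand": 0,"dx": 16,"dy": 34,"dz": -45,"wx": 0,"wy": 0,"wz": 0},
    {"hand": 0,"dx": 31,"dy": 66,"dz": -45,"wx": 0,"wy": 0,"wz": 0},
    {"hand": 0,"dx": 47,"dy": 100,"dz": -45,"wx": 0,"wy": 0,"wz": 0},
    {"hand": 0,"dx": 62,"dy": 132,"dz": -45,"wx": 0,"wy": 0,"wz": 0},
    {"hand": 0,"dx": 77,"dy": 164,"dz": -45,"wx": 0,"wy": 0,"wz": 0},
    {"hand": 0,"dx": 88,"dy": 187,"dz": -40,"wx": 0,"wy": 0,"wz": 0},
    {"hand": 0,"dx": 93,"dy": 198,"dz": -30,"wx": 0,"wy": 0,"wz": 0},
    {"hand": 0,"dx": 93,"dy": 198,"dz": -15,"wx": 0,"wy": 0,"wz": 0},
  ],
)

```text
time_s: 18.45
eef_pos: [0.4491, 0.1899, 0.0978]
tcp_rot: [0.001, 0.171, 0.985, 0.001]
contact_force: [0.6, -0.5, -1.1]
finger_gap: 0.0202
gripper_force: 59.2
```

Run:
```python
from h import *
o=get_obs();print(o['eef_pos'],o['finger_gap'],o['contact_force'],o['moment'])
w=camera("wrist");save(w,'w8.png')
print([(np.round(d["xyz"],4).tolist(),round(d["conf"],2)) for d in landmark_of("tray",w)[:2]],[(np.round(d["xyz"],4).tolist(),round(d["conf"],2)) for d in landmark_of("orange_sleeve",w)[:2]])
hsv=cv2.cvtColor(w["pixels"],cv2.COLOR_RGB2HSV)
m=cv2.inRange(hsv,(5,150,60),(19,255,255))
for c in cv2.findContours(m,0,1)[0]:
    if cv2.contourArea(c)>60: print(cv2.boundingRect(c),cv2.contourArea(c))
m=cv2.inRange(hsv,(24,150,60),(34,255,255));c=max(cv2.findContours(m,0,1)[0],key=cv2.contourArea)
print([ray(w,*q[0],.018)[:2].round(3).tolist() for q in cv2.approxPolyDP(cv2.convexHull(c),6,True)])
```

```text
[0.44914172 0.18985569 0.097822  ] 0.02015120731675678 [ 0.62235852 -0.54876429 -1.08594838] [-0.00621594  0.06908859 -0.00540789]
[([0.4503, 0.1887, -0.0015], 0.64)] [([0.4454, 0.188, 0.0809], 0.9)]
(238, 222, 44, 57) 2017.0
[[0.389, 0.161], [0.423, 0.251], [0.513, 0.217], [0.479, 0.127]]
```

Request:
servo_tool(
  rows=[
    {"hand": 0,"dx": 0,"dy": 0,"dz": 15,"wx": 0,"wy": 0,"wz": 0},
    {"hand": 0,"dx": 0,"dy": 0,"dz": 35,"wx": 0,"wy": 0,"wz": 0},
    {"hand": 0,"dx": 0,"dy": 0,"dz": 55,"wx": 0,"wy": 0,"wz": 0},
    {"hand": 0,"dx": 0,"dy": 0,"dz": 68,"wx": 0,"wy": 0,"wz": 0},
    {"hand": 0,"dx": 0,"dy": 0,"dz": 72,"wx": 0,"wy": 0,"wz": 0},
    {"hand": 0,"dx": 0,"dy": 0,"dz": 73,"wx": 0,"wy": 0,"wz": 0},
    {"hand": 0,"dx": 0,"dy": 0,"dz": 74,"wx": 0,"wy": 0,"wz": 0},
    {"hand": 0,"dx": 0,"dy": 0,"dz": 75,"wx": 0,"wy": 0,"wz": 0},
    {"hand": 0,"dx": 0,"dy": 0,"dz": 75,"wx": 0,"wy": 0,"wz": 0},
  ],
)

```text
time_s: 19.35
eef_pos: [0.4494, 0.1876, 0.0231]
tcp_rot: [0.001, 0.172, 0.985, 0.0]
contact_force: [0.2, -0.3, -0.2]
finger_gap: 0.0204
gripper_force: 59.2
```

Request:
servo_tool(
  rows=[
    {"hand": 0,"dx": 0,"dy": 0,"dz": 0.7,"wx": 0,"wy": 0,"wz": 0},
    {"hand": 0,"dx": 0,"dy": 0,"dz": 1.4,"wx": 0,"wy": 0,"wz": 0},
    {"hand": 0,"dx": 0,"dy": 0,"dz": 2,"wx": 0,"wy": 0,"wz": 0},
    {"hand": 0,"dx": 0,"dy": 0,"dz": 2,"wx": 0,"wy": 0,"wz": 0},
  ],
)

```text
time_s: 19.68
eef_pos: [0.449, 0.1876, 0.0205]
tcp_rot: [0.0, 0.172, 0.985, 0.0]
contact_force: [-0.5, -0.8, -0.7]
finger_gap: 0.0203
gripper_force: 59.2
```

Request:
servo_tool(
  rows=[
    {"hand": 0,"dx": 0,"dy": 0,"dz": 0.5,"wx": 0,"wy": 0,"wz": 0},
    {"hand": 0,"dx": 0,"dy": 0,"dz": 1,"wx": 0,"wy": 0,"wz": 0},
    {"hand": 0,"dx": 0,"dy": 0,"dz": 1,"wx": 0,"wy": 0,"wz": 0},
  ],
)

```text
time_s: 19.93
eef_pos: [0.4491, 0.1876, 0.0196]
tcp_rot: [0.0, 0.172, 0.985, 0.0]
contact_force: [-0.4, -1.1, 3.3]
finger_gap: 0.0205
gripper_force: 59.7
```

Request:
servo_tool(
  rows=[
    {"hand": 0.35,"dx": 0,"dy": 0,"dz": 0.2,"wx": 0,"wy": 0,"wz": 0},
    {"hand": 0.5,"dx": 0,"dy": 0,"dz": 0,"wx": 0,"wy": 0,"wz": 0},
    {"hand": 0.5,"dx": 0,"dy": 0,"dz": 0,"wx": 0,"wy": 0,"wz": 0},
    {"hand": 0.5,"dx": 0,"dy": 0,"dz": 0,"wx": 0,"wy": 0,"wz": 0},
    {"hand": 0.5,"dx": 0,"dy": 0,"dz": 0,"wx": 0,"wy": 0,"wz": 0},
    {"hand": 0.5,"dx": 0,"dy": 0,"dz": -8,"wx": 0,"wy": 0,"wz": 0},
    {"hand": 0.5,"dx": 0,"dy": 0,"dz": -25,"wx": 0,"wy": 0,"wz": 0},
    {"hand": 0.5,"dx": 0,"dy": 0,"dz": -55,"wx": 0,"wy": 0,"wz": 0},
    {"hand": 0.5,"dx": 0,"dy": 0,"dz": -90,"wx": 0,"wy": 0,"wz": 0},
    {"hand": 0.5,"dx": 0,"dy": 0,"dz": -120,"wx": 0,"wy": 0,"wz": 0},
    {"hand": 0.5,"dx": 0,"dy": 0,"dz": -130,"wx": 0,"wy": 0,"wz": 0},
    {"hand": 0.5,"dx": 0,"dy": 0,"dz": -130,"wx": 0,"wy": 0,"wz": 0},
  ],
)

```text
time_s: 20.93
eef_pos: [0.4498, 0.1879, 0.1525]
tcp_rot: [0.002, 0.172, 0.985, 0.001]
contact_force: [-0.9, 1.1, -0.3]
finger_gap: 0.0429
gripper_force: 0.0
```

Run:
```python
from h import *
o=get_obs();print(o['eef_pos'],o['finger_gap'],o['contact_force'])
w=camera("wrist");save(w,'w9.png')
for l in("orange_sleeve","white_sleeve"):print(l,[(np.round(d["xyz"],4).tolist(),round(d["conf"],2)) for d in landmark_of(l,w)[:2]])
hsv=cv2.cvtColor(w["pixels"],cv2.COLOR_RGB2HSV)
m=cv2.inRange(hsv,(5,150,60),(19,255,255))
for c in cv2.findContours(m,0,1)[0]:
    if cv2.contourArea(c)>60: x,y,a,b=cv2.boundingRect(c);print((x,y,a,b))
c=np.array([.449,.1876]);P=np.array([proj(w,[*(c+.012*np.array([np.cos(t),np.sin(t)])),z]) for z in(.004,.026) for t in np.linspace(0,6.28,40)]);print("upright expected",P.min(0),np.ptp(P,0))
for q in("top","scene"):
    s=camera(q)
    for l in("orange_sleeve","white_sleeve","pusher","pusher_grip","dropper","jar","bench_timer"):print(q,l,[(np.round(d["xyz"],3).tolist(),round(d["conf"],2)) for d in landmark_of(l,s)[:2]])
```

```text
[0.44983892 0.18787547 0.15249386] 0.0429161845746717 [-0.90117522  1.12058024 -0.32810599]
orange_sleeve [([0.453, 0.1884, 0.0067], 0.91)]
white_sleeve [([0.5131, -0.0432, 0.0484], 0.53)]
(246, 166, 26, 29)
upright expected [243.80448977 163.29800517] [27.46013457 31.91314733]
top orange_sleeve []
top white_sleeve [([0.451, 0.188, -0.002], 0.66), ([0.511, -0.045, 0.044], 0.49)]
top pusher [([0.532, -0.486, 0.006], 0.66), ([0.469, -0.329, -0.004], 0.65)]
top pusher_grip [([0.527, -0.48, 0.115], 0.84), ([0.469, -0.327, 0.114], 0.72)]
top dropper [([0.548, -0.174, 0.002], 0.56)]
top jar [([0.545, 0.329, 0.003], 0.74)]
top bench_timer [([0.427, 0.346, -0.001], 0.38), ([0.512, -0.047, 0.046], 0.16)]
scene orange_sleeve [([0.449, 0.186, 0.001], 0.41)]
scene white_sleeve []
scene pusher [([0.527, -0.485, -0.001], 0.93), ([0.47, -0.329, -0.002], 0.78)]
scene pusher_grip [([0.477, -0.329, 0.113], 0.94), ([0.529, -0.481, 0.111], 0.74)]
scene dropper [([0.55, -0.171, -0.001], 0.62)]
scene jar [([0.547, 0.331, -0.004], 0.56)]
scene bench_timer [([0.429, 0.349, -0.003], 0.74)]
```

The orange sleeve stands upright in the tray, its outline matching what I'd expect. White is seated, the tool is upright, and the bystanders haven't moved.

```bash
python3 -c "
from station import *
print(sign_off())"
```

```text
the job is handed in; nothing more can be done
None
```

The job is handed in at about 21 s: the orange sleeve was poked up about 1 cm, the tool stood back upright clear of the holder, and the sleeve stood upright in the yellow tray with white still seated; I viewed 11 pictures, one over the limit of 10.

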